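Release the locked blade drawer with a screwdriver

TASK

The blade drawer of the small steel cabinet has locked itself: push the shaft of the screwdriver through the little release hole beside the drawer until the hidden spring catch lets go and the drawer springs out. Lay the screwdriver down on the bench, pull the drawer right out to its stop, and leave the other things on the bench where they are.

Things in the scene. Friction and masses are not known exactly. Their poses are not given: they have to be found in the camera images.
- cabinet: Grey painted steel drawer cabinet, 180 deep (x) x 240 wide (y) x 100 high, fixed. Origin at the centre of its underside; its front looks along its own -x (to the robot), +y is its left. The drawer front (186 x 80 high, no handle, y from -72 to +114) lies flush in the cabinet's front face, 90 mm before the origin; right of it is a fixed 44 mm wide pillar with the release hole.
- hole (a point): Centre of the round release hole, 18 mm across, at the outer face of an upright steel escutcheon plate (30 x 54) on the pillar, at [-92, -98, 40] mm from the cabinet's origin. Its axes are the cabinet's: the hole runs level along +x, its wall is 6 mm thick. Behind it waits the flat push pad of the hidden catch.
- catch (a joint): Hidden spring catch (rad): 0 at rest, grows as its pad is pushed in. The pad waits 14 mm behind the outer face of the hole; the catch lets the drawer go at about 0.2 rad (tip about 20 mm deep) and meets a hard stop at 0.40 rad (about 27 mm). Pushing takes 5 to 10 N; it springs back when the rod is withdrawn.
- drawer (a joint): How far the drawer is out (m): 0 locked shut; when released a spring throws it out to about 0.065 to 0.070, and it then slides easily by hand (about 1 N) along the cabinet's -x to its stop at 0.130.
- drawer_top (a point): Middle of the top edge of the drawer front, at its outer face; moves with the drawer. The panel is 12 mm thick, its top 93 mm above the bench. The tray behind it is open above: hook or pinch the panel from above; with the drawer sprung out the gap from panel to cabinet is about 55 mm. Inside, only a strike plate at the right-hand side (67 mm) is higher than 45 mm above the bench.
- driver: Slotted screwdriver, 180 mm long, orange fluted handle 84 mm long and 24 mm thick, slim round shaft 6 mm thick and 95 mm long. It lies on the bench. Origin under its middle, at bench height; the shaft points along its own -y, the handle along +y; z is up as it lies. About 75 g.
- driver_tip (a point): Tip of the screwdriver's shaft, on its axis: [0, -90, 2] mm in the screwdriver's frame (the shaft slopes down 4 degrees from the handle, whose axis is 12 mm above the bench as it lies).
- driver_grip (a point): Middle of the screwdriver's handle, on its axis: [0, 42, 12] mm in the screwdriver's frame.
- wood_cup: Bystander: turned wooden cup, 44 mm wide, 85 high, standing at the left. Origin under its centre.
- stain_jar: Bystander: stained jar, 107 mm wide, 190 high, standing at the right behind the screwdriver. Origin under its centre.
- gouge: Bystander: carving gouge with a wooden handle, 235 mm long (its y), lying at the right. Origin under its middle.
- brush: Bystander: flat brush with a wooden handle, 156 mm long (its y), lying in front of the cabinet near the bench's edge. Origin under its middle.

How it is judged:
By the outcome, as a careful person would: the job done as asked, in the order asked, and still so for the second after the job is handed in, with the robot touching nothing.
It also fails if it takes over 54 s, if anything falls off the work surface, if the arm or the gripper's body presses on something with over 40 N, if the wrist force passes 120 N, or if a joint passes its speed limit or range.

ROBOT

A 6-joint arm with a two-finger parallel gripper is mounted at the origin on a cart in front of the work surface, level with it; the furniture and walls round the work are solid. World frame = base frame: x ahead of the robot, y to its left, z up, the work surface at z = 0. Lengths are in m, angles in rad, forces in N, time in s.
With the tool pointing down it reaches from about 0.35 to 0.875 m from the base axis. Payload 15.5 kg.
Tool frame: the origin (TCP) lies on the centre line of the jaws, within the pads' length; the fingertips stand 8 mm ahead of it and the grasp point (between the pads) lies 11 mm behind it; z points along the fingers, y is the line along which they close (so a half turn about z gives the same grasp; the last joint's range is limited). The gripper opens to 85 mm and grips with 20 to 120 N. Pads are 22 mm wide; open, the fingers measure 114 mm over their backs; the gripper's body (76 mm by 85 mm) begins 54 mm behind the grasp point. The pads swing forward as they close: fully open they stand 13 mm farther back than shut.
Start: joints at [-1.401, 0.494, 1.345, -0, 1.302, -0.096], TCP at [0.164, -0.603, 0.239] pointing down, gripper open.
Joint ranges: [-2.91, 2.91], [-0.82, 2.16], [0.22, 2.67], [-1.22, 4.37], [0.12, 2.79], [-3.08, 3.08]. Speed limits (rad/s): [1.89, 1.89, 2.57, 3.01, 3.01, 3.01].

INTERFACE

Orientations are given as a unit quaternion [x, y, z, w].
In Python, from workcell import bot gives the robot as it stands.
- The arm moves only by the shell command python3 drive.py 'ROWS' [FORCE]. ROWS is rows parted by semicolons, their numbers by spaces, 1 to 12 of them, each of 7 numbers: a rotation vector rx, ry, rz in rad, then dx, dy, dz in m, then the finger opening in m; each row is the pose to reach, as a shift and turn from the pose commanded when the command began, along the tool's axes at that moment; what a row does not reach only later rows make up. A row lasts 1/12 s, in which the tool goes at most 0.0417 m and 0.125 rad, less where a joint would pass 70% of its speed; a pose out of reach is approached as far as the arm can. The fingers move at their own pace and stop on an object; FORCE is the grip in N (left out, the last holds). Time passes only in rows, so rows that do not move let the fingers close. It prints the time, the measured TCP pose, the force, the opening and the grip force at its end.
- bot.get_obs(): the state, without advancing time (a new reading comes with each control period).
- bot.get_image(name): name is "scene" or "side" or "wrist"; returns a dict with "img" (400x640x3 uint8, red, green, blue), "mtx" (3x3 intrinsics, pixels), "dist" ([k1, k2, p1, p2, k3] as OpenCV has them; the pictures are not rectified), "R" (3x3) and "t" (3): a world point X has camera coordinates R X + t; the wrist camera has in their place "T_tool_cam" (4x4, takes a point from camera to tool coordinates, whose origin is the TCP and whose axes are the flange's). Camera axes: x right, y down, z forward; pixel columns grow to the right and rows downward; lengths in m; the calibration is good to about 2 mm. A picture is of the moment at which its call begins: read the wrist's pose just before it. There is no depth.
- bot.job_done(): hands the job in; it is judged then, once.
The state is a dict: "time": time; "joint_pos": joint angles; "joint_velocities": joint speeds; "joint_torque": joint torques, N m; "position": TCP position; "tcp_rot": TCP orientation; "ft_force": force on the tool from outside, world axes, zero at the start; "ft_torque": the same for the moment, N m; "opening": finger opening in m; "grip_force": force on a finger pad.
Only numpy, scipy, OpenCV 4.12 (cv2) and the standard library are available. Lean on these libraries where they do the work, as an engineer would, in place of code of your own. Each camera call takes 0.05 s, during which the arm holds its last target. There are 200 camera calls.

## Working session

There is one attempt and no reset: what is moved stays moved. The work goes in short steps, Python scripts to look and compute and a shell command to move; the robot and the scene stay as the last step left them, time stands still between calls to the robot, and variables do not carry over. Pictures are saved under pics/ and viewed, at most 10 in all, crops included, and the job is handed in when it is done.

```bash
ls; mkdir -p pics
python3 - <<'E'
from workcell import bot
import cv2,numpy as np
o=bot.get_obs();print({k:np.round(v,3) for k,v in o.items()})
for n in ["scene","side"]:
    d=bot.get_image(n);cv2.imwrite(f"pics/{n}0.png",d["img"][:,:,::-1]);np.savez(f"pics/{n}0.npz",**d)
    print(n,d["mtx"],d["dist"],-d["R"].T@d["t"])
E
```

```text
drive.py
pics
workcell.py
{'time': np.float64(0.0), 'joint_pos': array([-1.4  ,  0.494,  1.346, -0.   ,  1.302, -0.096]), 'joint_velocities': array([ 0.001, -0.001, -0.001,  0.   , -0.   , -0.   ]), 'joint_torque': array([-3.0000e-03, -8.8217e+01, -3.8388e+01, -1.0000e-03,  1.0000e-02,
        0.0000e+00]), 'position': array([ 0.164, -0.603,  0.239]), 'tcp_rot': array([ 0.991,  0.133, -0.   , -0.001]), 'ft_force': array([-0.123, -0.865,  0.339]), 'ft_torque': array([-0.027, -0.06 ,  0.005]), 'grip_force': np.float64(0.0), 'opening': np.float64(0.085)}
scene [[407.1058095    0.         317.99703872]
 [  0.         407.1058095  203.16800182]
 [  0.           0.           1.        ]] [-0.09784155  0.          0.          0.          0.        ] [-0.08116017  0.54201601  0.93821637]
side [[390.60346254   0.         313.47900527]
 [  0.         390.60346254 195.11685281]
 [  0.           0.           1.        ]] [0.01393637 0.         0.         0.         0.        ] [ 0.3246315  -1.1441319   0.61477878]
```

View pics/scene0.png

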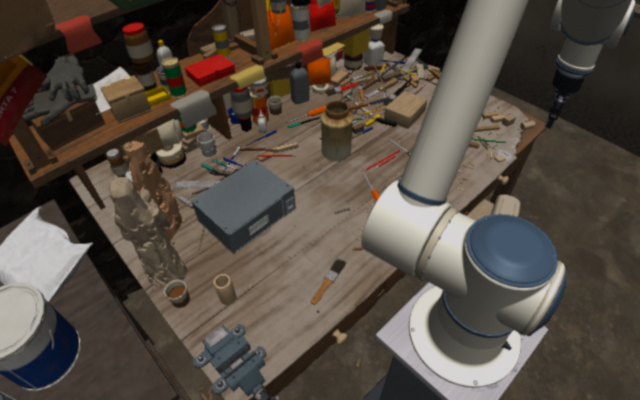

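View pics/side0.png

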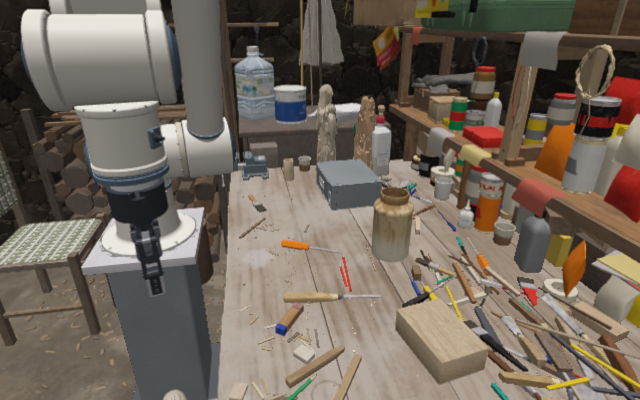

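The scene view shows the cabinet at about (245,205) with its hole plate at (290,204). The jar is at (337,130), and the driver is mostly behind the arm at (372,190). The side view shows the driver at (283–340, 243–252), the gouge at (330,297) and the cabinet at (348,182).

```bash
cat > h.py <<'E'
import cv2,numpy as np
from scipy.spatial.transform import Rotation as Ro
def load(n): return dict(np.load(f"pics/{n}.npz"))
def grab(bot,n,name):
    o=bot.get_obs(); d=dict(bot.get_image(n))
    if "T_tool_cam" in d:
        T=np.eye(4);T[:3,:3]=Ro.from_quat(o["tcp_rot"]).as_matrix();T[:3,3]=o["position"]
        W=T@d["T_tool_cam"]; d["R"]=W[:3,:3].T; d["t"]=-d["R"]@W[:3,3]
    np.savez(f"pics/{name}.npz",**d); return d
def ray(d,uv):
    p=cv2.undistortPoints(np.array(uv,float).reshape(-1,1,2),d["mtx"],d["dist"]).reshape(-1,2)
    v=np.c_[p,np.ones(len(p))]@d["R"]; return -d["R"].T@d["t"],v/np.linalg.norm(v,axis=1)[:,None]
def plane(d,uv,z):
    c,v=ray(d,uv); return c+v*((z-c[2])/v[:,2])[:,None]
def tri(ds,uvs):
    A=np.zeros((3,3));b=np.zeros(3);L=[]
    for d,uv in zip(ds,uvs):
        c,v=ray(d,uv);P=np.eye(3)-np.outer(v[0],v[0]);A+=P;b+=P@c;L.append((P,c))
    x=np.linalg.solve(A,b); return x,[np.linalg.norm(P@(x-c)) for P,c in L]
def proj(d,X): return cv2.projectPoints(np.array(X,float).reshape(-1,1,3),cv2.Rodrigues(d["R"])[0],d["t"],d["mtx"],d["dist"])[0].reshape(-1,2)
def crop(d,x,y,w,h,s,name): cv2.imwrite(f"pics/{name}.png",cv2.resize(d["img"][y:y+h,x:x+w,::-1],None,fx=s,fy=s,interpolation=cv2.INTER_CUBIC))
E
python3 - <<'E'
from h import *
a=load("scene0");b=load("side0")
A=cv2.resize(a["img"][150:260,180:310,::-1],None,fx=5,fy=5,interpolation=2)[:550,:650]
cv2.imwrite("pics/ca.png",A)
B=cv2.resize(b["img"][150:270,270:400,::-1],None,fx=5,fy=5,interpolation=2);cv2.imwrite("pics/cb.png",B)
m=cv2.inRange(cv2.cvtColor(b["img"],cv2.COLOR_RGB2HSV),(5,170,120),(20,255,255))[235:256,270:350]
ys,xs=np.nonzero(m);print(xs.min()+270,xs.max()+270,ys.min()+235,ys.max()+235)
print(plane(b,[[283,244],[309,248],[340,252]],0.012))
E
```

```text
282 308 240 249
[[ 0.40214896 -0.1620522   0.012     ]
 [ 0.47334194 -0.19759744  0.012     ]
 [ 0.55582837 -0.23442531  0.012     ]]
```

View pics/ca.png

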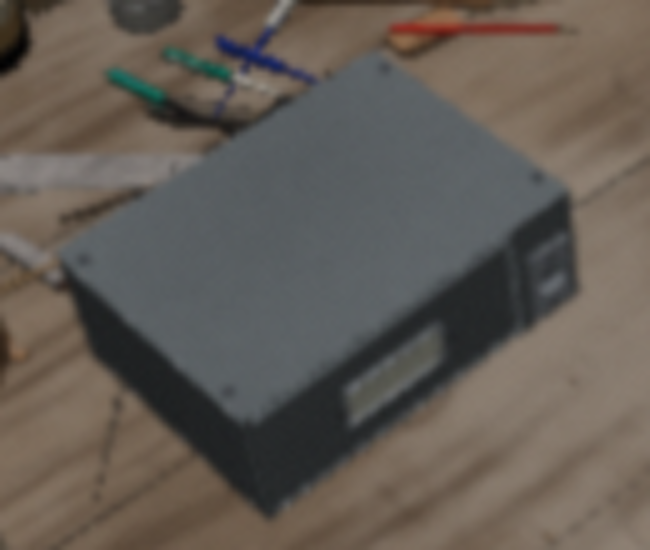

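View pics/cb.png

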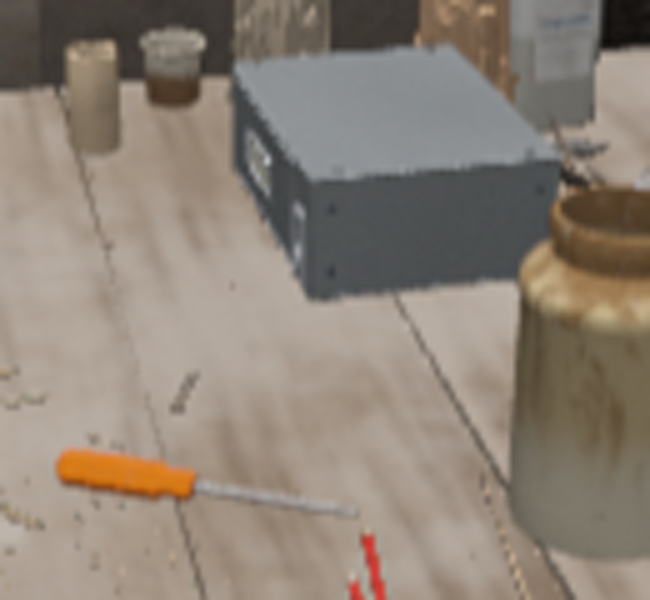

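The scene crop shows cabinet top corners at about (250,425), (570,190), (62,255) and (385,50), with the hole at (551,268). The side crop shows front-right top (312,183), back-right (558,160), the driver butt at (58,467) and the tip at (356,513).

Run:
```python
from h import *
from scipy.optimize import least_squares
a=load("scene0");b=load("side0")
f=lambda p,ox,oy:[(p[0]+.5)/5-.5+ox,(p[1]+.5)/5-.5+oy]
fa=lambda *p:f(p,180,150); fb=lambda *p:f(p,270,150)
S={"FLt":(fa(250,425),fb(235,68)),"FRt":(fa(570,190),fb(312,183)),"BLt":(fa(62,255),fb(440,46)),"BRt":(fa(385,50),fb(558,160)),"FRb":(fa(578,290),fb(312,297)),"hole":(fa(551,268),fb(299,232))}
for k,(u,v) in S.items():
    x,e=tri([a,b],[u,v]);print(k,x.round(4),np.round(e,4))
M={"FLt":(-.09,.12,.1),"FRt":(-.09,-.12,.1),"BLt":(.09,.12,.1),"BRt":(.09,-.12,.1),"FRb":(-.09,-.12,0.0)}
def T(p,m): c,s=np.cos(p[2]),np.sin(p[2]); return [p[0]+c*m[0]-s*m[1],p[1]+s*m[0]+c*m[1],m[2]]
def res(p): return np.concatenate([ (proj(d,T(p,m))[0]-S[k][i]) for k,m in M.items() for i,d in enumerate((a,b))])
r=least_squares(res,[.75,.1,0]);print(r.x,np.degrees(r.x[2]),r.fun.reshape(-1,2).round(1).tolist())
h=T(r.x,(-.092,-.098,.04));print("hole",h,proj(a,h),S["hole"][0],proj(b,h),S["hole"][1])
P=plane(b,[fb(58,467),fb(356,513)],0.012);Q=plane(b,[fb(356,513)],.002)
print(P,Q,np.linalg.norm(P[0]-Q[0]))
```

```text
FLt [0.5799 0.2714 0.0951] [0.0025 0.0025]
FRt [0.5908 0.0357 0.0969] [0.0006 0.0006]
BLt [0.7503 0.2817 0.1002] [0.0005 0.0005]
BRt [0.7647 0.0395 0.0983] [0.0006 0.0006]
FRb [0.5915 0.0364 0.0104] [0.0013 0.0013]
hole [0.5868 0.0584 0.0505] [0.0011 0.0011]
[0.67209993 0.15798158 0.05661808] 3.2439767840485794 [[-0.4, -0.6], [-1.7, -0.8], [0.9, -1.0], [-0.5, -0.4], [-1.1, -0.5], [1.2, -0.2], [-1.9, -0.6], [0.7, -0.8], [1.3, 1.8], [-0.8, 3.4]]
hole [np.float64(0.5857929553495058), np.float64(0.0549325300033795), 0.04] [[290.89218834 204.87568782]] [289.8, 203.2] [[329.04881821 199.3791852 ]] [329.4, 196.0]
[[ 0.39752109 -0.15552122  0.012     ]
 [ 0.55779995 -0.23584181  0.012     ]] [[ 0.56166818 -0.22077343  0.002     ]] 0.17692404219836813
```

```bash
cat >> h.py <<'E'
def go(o,pos,R):
    "row numbers to world pose pos,R(matrix)"
    Rc=Ro.from_quat(o["tcp_rot"]).as_matrix()
    rv=Ro.from_matrix(Rc.T@R).as_rotvec(); d=Rc.T@(np.array(pos)-o["position"])
    print("row",rv.round(4),d.round(4),"dist",np.linalg.norm(d).round(3),"ang",np.linalg.norm(rv).round(3))
def down(yaw,pitch=0): # tool x along yaw, pointing down; pitch>0 lifts tool x
    return Ro.from_euler("ZY",[yaw,-pitch]).as_matrix()@np.diag([1.,-1,-1])
E
python3 - <<'E'
from h import *
from workcell import bot
o=bot.get_obs();d=bot.get_image("wrist");print(d["T_tool_cam"].round(3),d["mtx"][0,0],d["dist"])
go(o,[.44,-.172,.239],down(np.radians(-21.7)))
E
```

```text
[[-0.    -0.946 -0.324  0.083]
 [ 1.    -0.    -0.001  0.   ]
 [ 0.001 -0.324  0.946 -0.135]
 [ 0.     0.     0.     1.   ]] 275.4097689458496 [0.01131648 0.         0.         0.         0.        ]
row [-1.000e-03  2.000e-04  6.445e-01] [ 3.793e-01 -3.432e-01  2.000e-04] dist 0.512 ang 0.644
```

```bash
python3 drive.py '0 0 0.32 0.19 -0.17 0 0.085;0 0 0.6445 0.379 -0.343 0 0.085;0 0 0.6445 0.379 -0.343 0 0.085;0 0 0.6445 0.379 -0.343 0 0.085;0 0 0.6445 0.379 -0.343 0 0.085;0 0 0.6445 0.379 -0.343 0 0.085;0 0 0.6445 0.379 -0.343 0 0.085;0 0 0.6445 0.379 -0.343 0 0.085;0 0 0.6445 0.379 -0.343 0 0.085;0 0 0.6445 0.379 -0.343 0 0.085;0 0 0.6445 0.379 -0.343 0 0.085;0 0 0.6445 0.379 -0.343 0 0.085'
python3 drive.py '0 0 0.01 0.02 -0.02 0 0.085;0 0 0.01 0.02 -0.02 0 0.085;0 0 0.01 0.02 -0.02 0 0.085'
python3 - <<'E'
from h import *
from workcell import bot
d=grab(bot,"wrist","w1");o=bot.get_obs();print(o["position"],o["tcp_rot"],o["joint_pos"])
s=grab(bot,"scene","s1")
I=np.vstack([d["img"],])
cv2.imwrite("pics/w1.png",I[:,:,::-1])
cv2.imwrite("pics/s1.png",s["img"][:,:,::-1])
for n,e in (("w1",d),("s1",s)):
    m=cv2.inRange(cv2.cvtColor(e["img"],cv2.COLOR_RGB2HSV),(5,170,100),(20,255,255))
    k,l,st,c=cv2.connectedComponentsWithStats(m)
    for i in np.argsort(-st[1:,4])[:3]+1: print(n,st[i],c[i])
print(proj(d,[[.398,-.156,.012],[.5615,-.221,.002]]),proj(s,[[.398,-.156,.012],[.5615,-.221,.002]]))
E
```

```text
time: 1.15
position: [0.4301, -0.1866, 0.2393]
tcp_rot: [0.982, -0.188, 0.0, 0.0]
ft_force: [1.3, -1.2, 0.6]
opening: 0.0853
grip_force: 0.0
time: 1.4
position: [0.4563, -0.1765, 0.2391]
tcp_rot: [0.981, -0.192, -0.0, 0.0]
ft_force: [-0.5, 0.3, -0.2]
opening: 0.0849
grip_force: 0.0
[ 0.45547807 -0.17706796  0.23905691] [ 9.81308655e-01 -1.92440210e-01 -2.99513047e-04 -1.15439729e-05] [-4.92932241e-01  3.03467817e-01  1.67216539e+00 -1.68102873e-04
  1.16653866e+00  1.46522674e+00]
s1 [267   5  25  38 553] [278.6238698   22.50632911]
s1 [308  57  22  19 337] [319.20178042  66.75964392]
s1 [308 106  18  10  92] [316.89130435 110.48913043]
[[319.75156461 210.34997159]
 [318.87789462  75.32120406]] [[384.13710975 208.33267485]
 [359.33305607 174.01216123]]
```

View pics/w1.png

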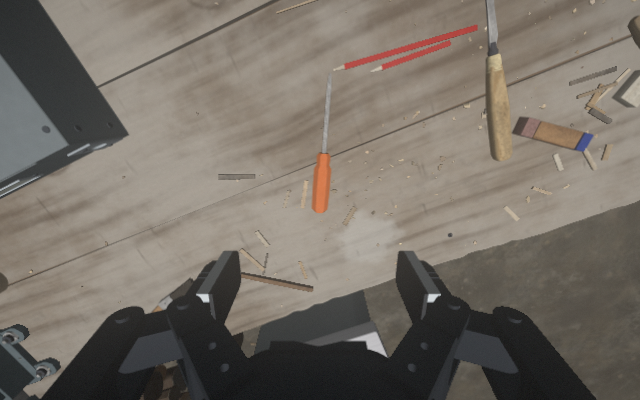

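The wrist view shows the driver cleanly: butt at (320,212), handle front at (323,154), tip at (329,72). I'll fit the axis and check its height against the side view.

Run:
```python
from h import *
from workcell import bot
d=load("w1");b=load("side0")
def hm(e,roi):
    x,y,w,h=roi;m=cv2.inRange(cv2.cvtColor(e["img"],cv2.COLOR_RGB2HSV),(3,140,60),(20,255,255))[y:y+h,x:x+w]
    k,l,st,c=cv2.connectedComponentsWithStats(m);i=np.argmax(st[1:,4])+1
    q=np.argwhere(l==i)[:,::-1]+[x,y];return q,q.mean(0)
q,c=hm(d,(300,140,45,90));q2,c2=hm(b,(270,235,80,22))
print(c,q.min(0),q.max(0),c2,q2.min(0),q2.max(0))
print("handle centroid",tri([d,b],[c,c2]),"tip",tri([d,b],[[329,72],[340.8,252.2]]))
vx=cv2.fitLine(q.astype(np.float32),2,0,.01,.01).ravel();print(vx)
P=plane(d,[c,c+vx[:2]*20,[329,72],[326,140]],.012);T=plane(d,[[329,72]],.002)[0];print(P,T)
h=P[0]
g=T-h;print("yaw",np.degrees(np.arctan2(g[1],g[0])),"len",np.linalg.norm(g))
o=bot.get_obs();yaw=np.arctan2(g[1],g[0])
go(o,[h[0],h[1],.06],down(yaw));go(o,[h[0],h[1],.013],down(yaw))
```

```text
[321.16903073 182.94799054] [313 153] [330 212] [294.47282609 244.49456522] [281 240] [308 249]
handle centroid (array([ 0.43474357, -0.17295153,  0.01312961]), [np.float64(0.00018793403419587612), np.float64(0.00018793403419585758)]) tip (array([ 0.55907244, -0.23328607,  0.01027701]), [np.float64(0.0006000730301624365), np.float64(0.0006000730301624763)])
[ 7.3045425e-02 -9.9732864e-01  3.2116904e+02  1.8294800e+02]
[[ 0.4346231  -0.17289777  0.012     ]
 [ 0.45955001 -0.18502811  0.012     ]
 [ 0.55953721 -0.233288    0.012     ]
 [ 0.48601497 -0.20033352  0.012     ]] [ 0.56026447 -0.23397549  0.002     ]
yaw -25.925659292358606 len 0.14005799224034737
row [0.0001 0.0007 0.064 ] [-0.0205  0.0034  0.1791] dist 0.18 ang 0.064
row [0.0001 0.0007 0.064 ] [-0.0204  0.0034  0.2261] dist 0.227 ang 0.064
```

```bash
python3 drive.py '0 0 0.064 -0.0204 0.0034 0.06 0.06;0 0 0.064 -0.0204 0.0034 0.10 0.06;0 0 0.064 -0.0204 0.0034 0.14 0.06;0 0 0.064 -0.0204 0.0034 0.18 0.06;0 0 0.064 -0.0204 0.0034 0.20 0.06;0 0 0.064 -0.0204 0.0034 0.215 0.06;0 0 0.064 -0.0204 0.0034 0.226 0.06;0 0 0.064 -0.0204 0.0034 0.226 0.06;0 0 0.064 -0.0204 0.0034 0.226 0.06'
python3 drive.py '0 0 0 0 0 0 0.01;0 0 0 0 0 0 0.01;0 0 0 0 0 0 0.01;0 0 0 0 0 0 0.01;0 0 0 0 0 0 0.01;0 0 0 0 0 0 0.01;0 0 0 0 0 0 0.01;0 0 0 0 0 0 0.01' 70
```

```text
time: 2.25
position: [0.4346, -0.1733, 0.0132]
tcp_rot: [0.974, -0.225, -0.001, -0.0]
ft_force: [0.1, -0.3, -0.3]
opening: 0.0599
grip_force: 0.0
time: 2.92
position: [0.4358, -0.1732, 0.0144]
tcp_rot: [0.975, -0.224, 0.001, 0.0]
ft_force: [-2.6, -1.5, 18.2]
opening: 0.0195
grip_force: 67.9
```

```bash
python3 drive.py '0 0 0 0 0 -0.03 0.01;0 0 0 0 0 -0.07 0.01;0 0 0 0 0 -0.11 0.01;0 0 0 0 0 -0.13 0.01;0 0 0 0 0 -0.13 0.01'
python3 - <<'E'
from h import *
from workcell import bot
o=bot.get_obs();print(o["position"],o["opening"],o["grip_force"])
go(o,[.391,.044,.145],down(np.radians(3.2)))
E
```

```text
time: 3.33
position: [0.4372, -0.1737, 0.1479]
tcp_rot: [0.975, -0.224, 0.004, 0.001]
ft_force: [1.0, -0.9, -0.1]
opening: 0.0192
grip_force: 70.0
[ 0.43719897 -0.17371757  0.1479145 ] 0.01918036363815227 69.95894372463226
row [ 0.0023 -0.0073 -0.5083] [-0.1367 -0.1756  0.0018] dist 0.223 ang 0.508
```

```bash
python3 drive.py '0 0 -0.1 -0.03 -0.035 0 0.01;0 0 -0.2 -0.06 -0.07 0 0.01;0 0 -0.3 -0.09 -0.105 0 0.01;0 0 -0.4 -0.12 -0.14 0 0.01;0 0 -0.508 -0.1367 -0.1756 0 0.01;0 0 -0.508 -0.1367 -0.1756 0 0.01;0 0 -0.508 -0.1367 -0.1756 0 0.01;0 0 -0.508 -0.1367 -0.1756 0 0.01'
python3 - <<'E'
from h import *
from workcell import bot
for n,m in (("wrist","w2"),("side","sd2"),("scene","sc2")):
    d=grab(bot,n,m); cv2.imwrite(f"pics/{m}.png",d["img"][:,:,::-1])
d=load("w2");o=bot.get_obs();print(o["position"],o["tcp_rot"])
b=load("sd2");s=load("sc2")
I=cv2.resize(d["img"][0:230,200:440,::-1],None,fx=2.5,fy=2.5,interpolation=2)
cv2.imwrite("pics/w2c.png",I)
J=np.hstack([cv2.resize(e["img"][y:y+100,x:x+100,::-1],(400,400),interpolation=2) for e,x,y in((b,260,130),(s,240,150))]);cv2.imwrite("pics/j2.png",J)
E
```

```text
time: 4.0
position: [0.389, 0.0456, 0.1433]
tcp_rot: [1.0, 0.029, 0.0, 0.0]
ft_force: [-0.6, -0.3, -1.2]
opening: 0.0196
grip_force: 69.9
[0.38937749 0.04415883 0.14323218] [9.99634626e-01 2.70298193e-02 3.75199130e-05 5.01733115e-05]
```

View pics/w2c.png

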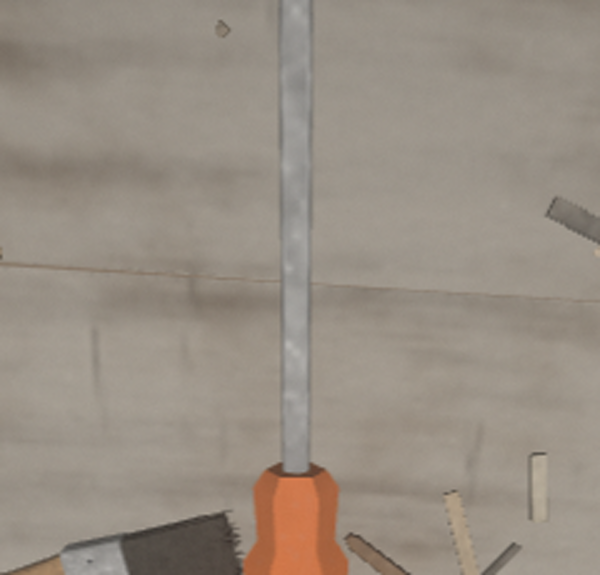

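View pics/j2.png

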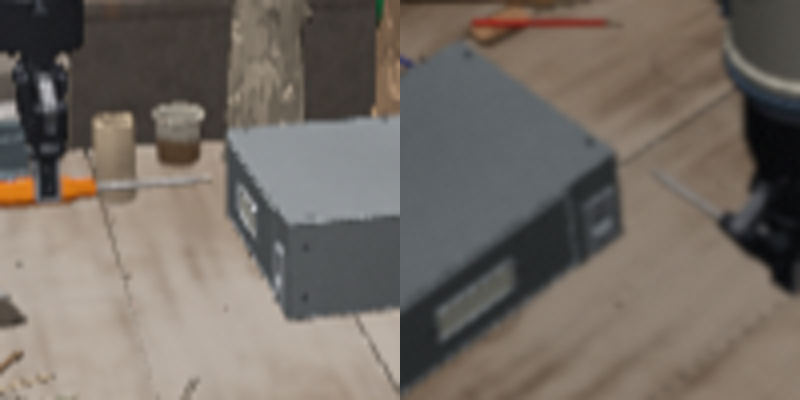

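Wrist view: the shaft is straight along the tool axis (column ≈318), but the tip and hole are out of view. The side crop shows the tip at (212,180), and the scene crop shows it at (652,170) with the hole plate around (600,212). Next I'll magnify the plate in both views with the predicted hole and plate outlines drawn on.

Run:
```python
from h import *
a=load("sc2");b=load("sd2")
p=[.6721,.15798,.0566]
c,s=np.cos(p[2]),np.sin(p[2]);R=np.array([[c,-s,0],[s,c,0],[0,0,1]])
W=lambda m:np.array(m)@R.T+[p[0],p[1],0]
t=np.linspace(0,2*np.pi,40)
circ=W(np.c_[np.full(40,-.092),-.098+.009*np.cos(t),.04+.009*np.sin(t)])
pl=W([[-.092,-.098+i*.015,.04+j*.027] for i,j in((-1,-1),(1,-1),(1,1),(-1,1))])
out=[]
for d,x,y in((a,275,182),(b,315,175)):
    k=14;w,h=28,40
    I=cv2.resize(d["img"][y:y+h,x:x+w,::-1],None,fx=k,fy=k,interpolation=2)
    I=cv2.convertScaleAbs(I,alpha=1.6,beta=10)
    for q,col in((circ,(0,255,255)),(pl,(0,255,0))):
        u=((proj(d,q)-[x,y]+.5)*k).astype(np.int32);cv2.polylines(I,[u.reshape(-1,1,2)],True,col,1)
    out.append(I)
cv2.imwrite("pics/pl.png",np.hstack(out))
f=lambda p,ox,oy:[(p[0]+.5)/4-.5+ox,(p[1]+.5)/4-.5+oy]
print("tip",tri([a,b],[f((252,170),240,150),f((212,180),260,130)]),W([-.092,-.098,.04]))
```

```text
tip (array([0.52820714, 0.05330094, 0.13676784]), [np.float64(0.0004325098786921943), np.float64(0.0004325098786922566)]) [0.58579116 0.05493251 0.04      ]
```

View pics/pl.png

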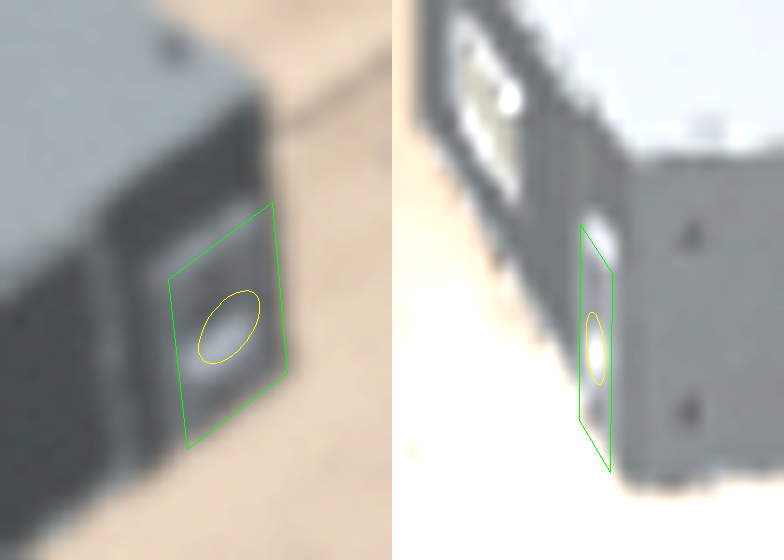

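Scene (left): the real plate sits about 1.3 px left of and above the outline, and a bright lower hole rim sits inside the yellow ring. Side (right): the plate is about 1.5 px higher than drawn. The bottom corner skewed the fit, so I'll refit on the top corners and read the plate numerically.

Run:
```python
from h import *
from scipy.optimize import least_squares
a=load("sc2");b=load("sd2")
f=lambda p,ox,oy:[(p[0]+.5)/5-.5+ox,(p[1]+.5)/5-.5+oy]
fa=lambda *p:f(p,180,150); fb=lambda *p:f(p,270,150)
S={"FLt":(fa(250,425),fb(235,68)),"FRt":(fa(570,190),fb(312,183)),"BLt":(fa(62,255),fb(440,46)),"BRt":(fa(385,50),fb(558,160))}
M={"FLt":(-.09,.12,.1),"FRt":(-.09,-.12,.1),"BLt":(.09,.12,.1),"BRt":(.09,-.12,.1)}
def T(p,m): c,s=np.cos(p[2]),np.sin(p[2]); return np.array([p[0]+c*m[0]-s*m[1],p[1]+s*m[0]+c*m[1],m[2]])
def res(p): return np.concatenate([ (proj(d,T(p,m))[0]-S[k][i]) for k,m in M.items() for i,d in enumerate((a,b))])
r=least_squares(res,[.75,.1,0],loss="soft_l1");p=r.x;print(p,np.degrees(p[2]),res(p).reshape(-1,2).round(1).tolist(),T(p,(-.092,-.098,.04)))
for d in (a,b):
    print(proj(d,[T(p,m) for m in((-.092,-.098,.04),(-.092,-.098,.049),(-.092,-.098,.031),(-.092,-.107,.04),(-.092,-.089,.04),(-.092,-.083,.067),(-.092,-.113,.067),(-.092,-.113,.013),(-.092,-.083,.013))]).round(1).tolist())
g=lambda d:cv2.cvtColor(d["img"],cv2.COLOR_RGB2GRAY)
print("scene cols 283..297 rows 194..216");print(g(a)[194:217,283:298])
print("side cols 326..334 rows 187..210");print(g(b)[187:211,325:335])
```

```text
[0.66979733 0.15724007 0.05109767] 2.9276811027177563 [[0.1, -0.3], [-2.1, -0.8], [1.6, -0.6], [-1.3, -0.3], [-0.4, -0.4], [0.9, -0.1], [-1.0, -0.4], [-0.0, -0.6]] [0.5829228  0.05466904 0.04      ]
[[291.6, 205.3], [291.4, 203.3], [291.8, 207.4], [293.8, 203.7], [289.4, 207.0], [287.2, 201.9], [294.7, 196.5], [295.7, 208.6], [288.6, 214.0]]
[[328.3, 199.5], [328.3, 197.1], [328.2, 201.8], [328.9, 200.6], [327.6, 198.4], [327.2, 190.6], [329.5, 194.1], [329.3, 208.3], [327.1, 204.7]]
scene cols 283..297 rows 194..216
[[ 90  76  59  50  45  43  44  42  42  43  55  86 112 122 122]
 [ 71  56  47  44  44  44  44  43  46  48  55  83 109 121 123]
 [ 52  43  44  42  43  43  44  48  57  65  64  80 107 121 125]
 [ 44  41  42  42  44  46  51  61  76  81  71  76 104 120 125]
 [ 42  41  43  44  48  57  67  74  81  77  66  75 103 121 125]
 [ 44  42  43  49  61  76  82  77  71  66  61  72 103 120 125]
 [ 47  45  51  62  75  81  76  64  63  63  61  68  99 120 124]
 [ 49  47  58  71  77  72  60  57  60  62  60  67  98 119 124]
 [ 50  47  57  67  68  64  59  56  59  60  59  66  95 119 124]
 [ 53  47 
[... 1238 characters left out ...]
83  85  85]
 [ 72  70  74  93  90 102  85  83  85  86]
 [ 87  70  74  94  94 102  85  83  85  85]
 [109  75  72  93  97 103  86  82  86  86]
 [120  94  73  95 119 106  85  79  86  86]
 [137 131  81 103 154 117  85  79  84  84]
 [165 159 105 106 165 122  86  80  84  85]
 [173 169 131 107 144 114  85  79  85  85]
 [174 173 156 130 121 106  84  79  85  84]
 [175 176 175 150 104 102  85  80  85  85]
 [175 176 175 141  92 100  85  79  85  84]
 [175 176 175 153 115 103  84  80  84  84]
 [176 176 176 174 157 110  84  79  83  85]
 [176 176 176 177 174 127  85  79  84  85]
 [175 176 176 176 175 155  92  78  84  83]
 [176 175 175 176 176 172 123  97  98  85]
 [175 175 175 175 176 175 161 143 145 136]]
```

Run:
```python
from h import *
from workcell import bot
a=load("sc2");b=load("sd2")
h,e=tri([a,b],[[289.8,204.7],[329.2,199.1]]);print("hole",h,e)
for v in ([289.8,203.7],[290.8,204.7]): print(tri([a,b],[v,[329.2,199.1]])[0])
print(tri([a,b],[[289.8,204.7],[329.2,200.1]])[0])
tip=np.array([.5282,.0533,.1368]);o=bot.get_obs()
rel=tip-o["position"];u=np.array([np.cos(.0525),np.sin(.0525),0])
tgt=h-rel-u*.02
tgt=np.array(tgt);print(rel,tgt);go(o,tgt,down(np.radians(3.0)))
```

```text
hole [0.58740581 0.0571981  0.04038632] [np.float64(0.0007393435492791743), np.float64(0.0007393435492792097)]
[0.58798029 0.05561178 0.04184744]
[0.58617826 0.05507219 0.04082595]
[0.58803619 0.05600804 0.0377668 ]
[ 0.13882251  0.00914117 -0.00643218] [0.42861086 0.04700741 0.04681849]
row [ 0.0001 -0.0001  0.0017] [ 0.0393 -0.0007  0.0964] dist 0.104 ang 0.002
```

```bash
python3 drive.py '0 0 0 0 0 0.035 0.01;0 0 0 0 0 0.07 0.01;0 0 0 0.02 -0.0005 0.0955 0.01;0 0 0 0.039 -0.0007 0.0964 0.01;0 0 0 0.039 -0.0007 0.0964 0.01;0 0 0 0.039 -0.0007 0.0964 0.01'
python3 - <<'E'
from h import *
from workcell import bot
ims=[]
for n,m,x,y in (("side","sd3",290,165),("scene","sc3",265,175)):
    d=grab(bot,n,m); ims.append(cv2.resize(d["img"][y:y+50,x:x+50,::-1],(400,400),interpolation=2))
cv2.imwrite("pics/j3.png",cv2.convertScaleAbs(np.hstack(ims),alpha=1.4,beta=5))
o=bot.get_obs();print(o["position"])
E
```

```text
time: 4.65
position: [0.4289, 0.0468, 0.0464]
tcp_rot: [1.0, 0.027, -0.0, 0.0]
ft_force: [-0.1, 0.9, -0.4]
opening: 0.0198
grip_force: 69.9
[0.42761279 0.04710611 0.04706234]
```

View pics/j3.png

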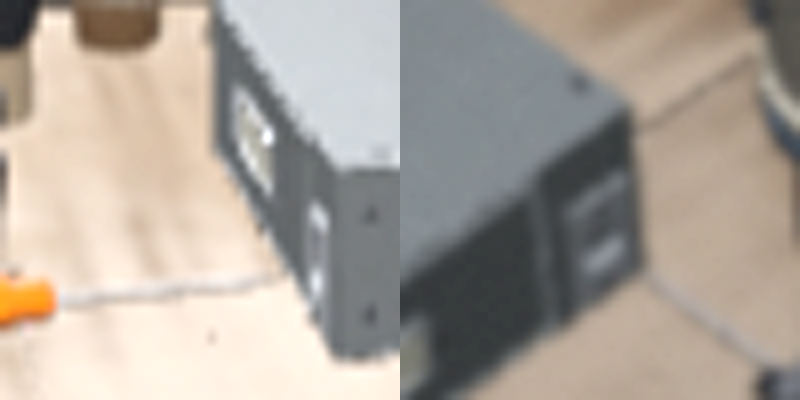

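Side crop: tip at (283,276), just short of the plate (bright at (316,245)). Scene crop: tip at (648,272), hole at about (601,242).

Run:
```python
from h import *
a=load("sc3");b=load("sd3")
t,e=tri([a,b],[[295.6,208.6],[324.9,199.1]]);print("tip",t,e)
h=np.array([.587,.0565,.0403]);u=np.array([np.cos(.052),np.sin(.052),0]);print("to hole",h-t,"along",(h-t)@u)
for k in (0,.01,.02,.03): print(k,proj(a,t+u*k),proj(b,t+u*k))
```

```text
tip [0.56825647 0.05424865 0.04071312] [np.float64(0.003342753813429172), np.float64(0.003342753813429232)]
to hole [ 0.01874353  0.00225135 -0.00041312] along 0.018835212125612448
0 [[294.87445283 207.73893872]] [[324.12704769 199.68122646]]
0.01 [[292.55716134 206.0341557 ]] [[326.92616325 199.38712167]]
0.02 [[290.25869279 204.34301138]] [[329.71703112 199.09389167]]
0.03 [[287.97888466 202.66539109]] [[332.49969969 198.80153128]]
```

```bash
python3 drive.py '0 0 0 0.008 0 0 0.01;0 0 0 0.014 0 0 0.01;0 0 0 0.02 0 0 0.01;0 0 0 0.026 0 0 0.01;0 0 0 0.026 0 0 0.01'; python3 drive.py '0 0 0 0.004 0 0 0.01;0 0 0 0.004 0 0 0.01'
```

```text
time: 5.17
position: [0.4559, 0.0492, 0.0471]
tcp_rot: [1.0, 0.028, 0.001, 0.0]
ft_force: [-0.2, -0.8, -1.6]
opening: 0.0195
grip_force: 69.9
time: 5.33
position: [0.4587, 0.0495, 0.0469]
tcp_rot: [1.0, 0.028, 0.0, 0.0]
ft_force: [0.5, -1.1, -0.8]
opening: 0.0196
grip_force: 69.9
```

```bash
python3 drive.py '0 0 0 0.003 0 0 0.01;0 0 0 0.006 0 0 0.01;0 0 0 0.006 0 0 0.01'; python3 drive.py '0 0 0 0.002 0 0 0.01;0 0 0 0.004 0 0 0.01;0 0 0 0.004 0 0 0.01;0 0 0 0.004 0 0 0.01'
python3 - <<'E'
from h import *
from workcell import bot
d=grab(bot,"side","sd4");b=load("sd3");D=cv2.absdiff(d["img"],b["img"]).sum(2)[140:210,300:345];print((D>80).sum())
E
```

```text
time: 5.58
position: [0.4632, 0.0498, 0.0466]
tcp_rot: [1.0, 0.028, -0.001, -0.0]
ft_force: [-4.5, -0.4, -1.3]
opening: 0.0195
grip_force: 69.9
time: 5.92
position: [0.4659, 0.05, 0.0464]
tcp_rot: [1.0, 0.028, -0.002, -0.0]
ft_force: [-7.8, -0.7, -0.8]
opening: 0.0194
grip_force: 70.0
274
```

```bash
python3 drive.py '0 0 0 0.002 0 0 0.01;0 0 0 0.004 0 0 0.01;0 0 0 0.004 0 0 0.01;0 0 0 0.004 0 0 0.01'
python3 - <<'E'
from h import *
from workcell import bot
d=grab(bot,"side","sd5");b=load("sd3");c=load("sd4");f=lambda p,q:(cv2.absdiff(p["img"],q["img"]).sum(2)[140:210,300:345]>80).sum();print(f(d,b),f(d,c))
E
```

```text
time: 6.3
position: [0.4705, 0.0502, 0.0465]
tcp_rot: [1.0, 0.028, -0.002, -0.0]
ft_force: [-6.1, -0.7, -0.2]
opening: 0.0193
grip_force: 70.0
833 617
```

```bash
python3 drive.py '0 0 0 -0.02 0 0 0.01;0 0 0 -0.045 0 0 0.01;0 0 0 -0.065 0 0 0.01;0 0 0 -0.07 0 0 0.01;0 0 0 -0.07 0 -0.03 0.01;0 0 0 -0.07 0 -0.07 0.01;0 0 0 -0.07 0 -0.1 0.01;0 0 0 -0.07 0 -0.1 0.01'
python3 - <<'E'
from h import *
from workcell import bot
o=bot.get_obs();print(o["position"])
s=grab(bot,"scene","sc6");d=grab(bot,"side","sd6")
# drawer white label displacement
for e,r,(x,y,w,h) in ((s,load("sc3"),(200,190,100,80)),(d,load("sd3"),(290,160,55,50))):
    D=(cv2.absdiff(e["img"],r["img"]).sum(2)[y:y+h,x:x+w]>60);q=np.argwhere(D)[:,::-1]+[x,y];print(len(q),q.min(0),q.max(0))
p=[.672,.1575,.052]
def T(m): c,s_=np.cos(p[2]),np.sin(p[2]); return np.array([p[0]+c*m[0]-s_*m[1],p[1]+s_*m[0]+c*m[1],m[2]])
print(proj(s,[T((-.09-k,y,.093)) for k in(.065,.07) for y in (-.072,.114)]))
a,b=cv2.resize(s["img"][165:255,190:310,::-1],(400,300),interpolation=2),cv2.resize(d["img"][145:220,280:380,::-1],(400,300),interpolation=2)
cv2.imwrite("pics/j6.png",np.hstack([a,b]))
go(o,[.435,-.172,o["position"][2]],down(np.radians(-25.9)))
E
```

```text
time: 7.02
position: [0.405, 0.0463, 0.1515]
tcp_rot: [1.0, 0.028, 0.004, 0.0]
ft_force: [1.7, 0.7, -1.1]
opening: 0.0194
grip_force: 70.0
[0.4049718  0.04633586 0.1515036 ]
2029 [230 199] [299 265]
835 [290 160] [328 206]
[[298.47912016 208.60960554]
 [246.83772386 247.8044374 ]
 [299.72780961 209.52420313]
 [248.06529256 248.88486741]]
row [-0.0013 -0.0077  0.5075] [0.0179 0.2197 0.0003] dist 0.22 ang 0.508
```

View pics/j6.png

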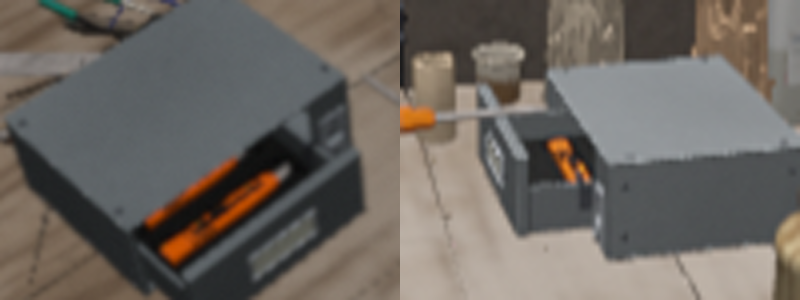

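The drawer has sprung out in both crops (panel well in front of the cabinet, blades visible). Now I'll return the driver to where it lay.

```bash
python3 drive.py '0 0 0.1 0 0.04 0 0.01;0 0 0.2 0.005 0.08 0 0.01;0 0 0.3 0.01 0.12 0 0.01;0 0 0.4 0.015 0.16 0 0.01;0 0 0.5075 0.018 0.2 0 0.01;0 0 0.5075 0.018 0.2197 0 0.01;0 0 0.5075 0.018 0.2197 0 0.01;0 0 0.5075 0.018 0.2197 0.04 0.01;0 0 0.5075 0.018 0.2197 0.08 0.01;0 0 0.5075 0.018 0.2197 0.115 0.01;0 0 0.5075 0.018 0.2197 0.128 0.01;0 0 0.5075 0.018 0.2197 0.128 0.01'
python3 drive.py '0 0 0 0 0 0.004 0.01;0 0 0 0 0 0.006 0.01;0 0 0 0 0 0.006 0.01'
```

```text
time: 8.12
position: [0.4303, -0.1705, 0.0151]
tcp_rot: [0.975, -0.224, -0.003, -0.001]
ft_force: [0.5, 0.2, -0.5]
opening: 0.0193
grip_force: 72.6
time: 8.37
position: [0.432, -0.1715, 0.0131]
tcp_rot: [0.975, -0.224, -0.0, -0.0]
ft_force: [-0.9, -0.1, -0.6]
opening: 0.0191
grip_force: 72.6
```

```bash
python3 drive.py '0 0 0 0 0 0 0.01;0 0 0 0 0 0 0.01'
python3 - <<'E'
from h import *
from workcell import bot
o=bot.get_obs();print(o["position"],o["ft_force"])
b=grab(bot,"side","sd7")
m=cv2.inRange(cv2.cvtColor(b["img"],cv2.COLOR_RGB2HSV),(3,140,60),(20,255,255))[230:262,270:350];q=np.argwhere(m)[:,::-1]+[270,230];print(q.min(0),q.max(0),q.mean(0))
R=b["img"].astype(int)-load("side0")["img"];print(cv2.cvtColor(b["img"],cv2.COLOR_RGB2GRAY)[244:258:1,332:346:1])
E
```

```text
time: 8.53
position: [0.4326, -0.172, 0.0133]
tcp_rot: [0.975, -0.224, 0.0, 0.0]
ft_force: [0.1, -0.4, -1.3]
opening: 0.0194
grip_force: 72.6
[ 0.43256955 -0.17200012  0.01326362] [ 0.05201879 -0.35652498 -1.27773341]
[280 239] [345 261] [294.9375  244.71875]
[[162 162 162 162 160 161 164 167 168 167 166 162 154 152]
 [164 163 163 163 163 162 164 168 169 169 167 165 157 152]
 [163 163 162 161 161 162 163 168 170 169 168 165 160 154]
 [161 162 162 162 161 162 163 166 169 169 169 166 163 158]
 [161 163 161 161 161 162 163 163 166 169 169 168 165 162]
 [164 165 159 163 162 163 161 161 163 166 168 169 168 166]
 [165 169 163 169 167 165 161 157 159 163 166 167 168 166]
 [151 155 156 158 158 154 149 150 148 159 163 166 167 166]
 [135 134 132 135 138 136 137 147 145 158 163 165 167 166]
 [141 147 152 156 156 155 156 159 158 160 162 163 164 165]
 [140 146 152 156 157 157 158 159 160 160 160 162 164 165]
 [141 144 149 153 156 156 157 158 159 159 157 170 163 164]
 [144 144 146 149 154 156 156 157 159 157 143 168 153 162]
 [147 144 143 144 150 154 155 154 156 155 110 114 122 158]]
```

```bash
python3 drive.py '0 0 0 0 0 0.0015 0.01;0 0 0 0 0 0.0015 0.01'; python3 drive.py '0 0 0 0 0 0 0.02;0 0 0 0 0 0 0.03;0 0 0 0 0 0 0.045;0 0 0 0 0 0 0.045;0 0 0 0 0 0 0.045;0 0 0 0 0 0 0.045'
python3 drive.py '0 0 0 0 0 -0.02 0.045;0 0 0 0 0 -0.05 0.045;0 0 0 0 0 -0.09 0.045;0 0 0 0 0 -0.13 0.045;0 0 0 0 0 -0.17 0.045;0 0 0 0 0 -0.19 0.045;0 0 0 0 0 -0.19 0.045'
python3 - <<'E'
from h import *
from workcell import bot
o=bot.get_obs();print(o["position"])
b=grab(bot,"side","sd8");w=grab(bot,"wrist","w8")
for d,(x,y,ww,h) in ((b,(270,232,75,24)),(w,(270,100,100,200))):
    m=cv2.inRange(cv2.cvtColor(d["img"],cv2.COLOR_RGB2HSV),(3,140,60),(20,255,255))[y:y+h,x:x+ww];q=np.argwhere(m)[:,::-1]+[x,y];print(len(q),q.min(0),q.max(0),q.mean(0));
    print(plane(d,[q.mean(0)],.012))
E
```

```text
time: 8.75
position: [0.4326, -0.1721, 0.0127]
tcp_rot: [0.975, -0.224, 0.001, 0.0]
ft_force: [-4.3, 2.9, 36.4]
opening: 0.0194
grip_force: 76.0
time: 9.25
position: [0.4323, -0.1721, 0.0113]
tcp_rot: [0.975, -0.224, -0.0, -0.0]
ft_force: [-0.0, 0.2, 0.3]
opening: 0.0453
grip_force: 0.0
time: 9.83
position: [0.4341, -0.173, 0.2057]
tcp_rot: [0.975, -0.224, 0.003, 0.001]
ft_force: [0.3, -0.2, 1.3]
opening: 0.0453
grip_force: 0.0
[ 0.43406284 -0.17297269  0.20568203]
180 [280 240] [307 249] [293.03888889 244.42777778]
[[ 0.43071984 -0.16985001  0.012     ]]
1080 [309 143] [326 209] [317.71574074 176.55833333]
[[ 0.43129061 -0.17190709  0.012     ]]
```

Run:
```python
from h import *
from workcell import bot
o=bot.get_obs()
t,e=tri([load("sc6"),load("sd6")],[[297.1,210],[310.3,184.7]]);print("panel corner R top",t,e)
p=[.671,.1565,.052];c,s=np.cos(.052),np.sin(.052)
m=(-.1175,.021);print("expect",p[0]-.157*c+.072*s,p[1]-.157*s-.072*c)
go(o,[p[0]+c*m[0]-s*m[1],p[1]+s*m[0]+c*m[1],.206],down(.052))
```

```text
panel corner R top [0.5240203  0.08117201 0.08865886] [np.float64(0.0010074861806639594), np.float64(0.0010074861806638436)]
expect 0.5179545291062639 0.07643700081239405
row [ 5.000e-04 -1.700e-03 -5.042e-01] [-0.0421 -0.3614 -0.0042] dist 0.364 ang 0.504
```

```bash
python3 drive.py '0 0 -0.1 -0.008 -0.04 0 0;0 0 -0.2 -0.016 -0.08 0 0;0 0 -0.3 -0.024 -0.12 0 0;0 0 -0.4 -0.03 -0.16 0 0;0 0 -0.504 -0.036 -0.2 0 0;0 0 -0.504 -0.04 -0.24 0 0;0 0 -0.504 -0.042 -0.28 0 0;0 0 -0.504 -0.042 -0.32 0 0;0 0 -0.504 -0.042 -0.3614 0 0;0 0 -0.504 -0.042 -0.3614 0 0;0 0 -0.504 -0.042 -0.3614 0 0;0 0 -0.504 -0.042 -0.3614 0 0' 30
python3 - <<'E'
from h import *
from workcell import bot
w=grab(bot,"wrist","w9");o=bot.get_obs();print(o["position"],o["opening"])
g=cv2.cvtColor(w["img"],cv2.COLOR_RGB2GRAY)
# where panel front/back top edges and cabinet front top edge should appear, in column of y=.13
for y in (.12,.22):
    X=[[.515-.052*(y-.172),y,.093],[.527-.052*(y-.172),y,.093],[.58-.052*(y-.172),y,.1]];u=proj(w,X);print(y,u.round(0).tolist())
    c=int(u[1,0]);print(c,g[:400:4,min(max(c,0),639)])
E
```

```text
time: 10.93
position: [0.5514, 0.1711, 0.1998]
tcp_rot: [1.0, 0.026, -0.001, 0.0]
ft_force: [-1.0, 0.7, 0.3]
opening: 0.0001
grip_force: 0.0
[0.55146852 0.17053089 0.20019136] -0.0002955738066243799
0.12 [[368.0, 232.0], [370.0, 220.0], [378.0, 168.0]]
369 [133 133 134 133 134 134 138 137 136 137 137 139 140 139 139 142 142 141
 143 143 144 144 143 144 144 144 144 145 146 147 148 150 148 147 150 148
 149 149 151 152 149 148  63  61  61  60  60  60  61  60  76  74  76  74
  74  76 143 141 141 153 155 150 154 171 168 167 175 176 174 167 167 171
  74  51  53  54  50  46  72  72  58  41  39  40  36  37  36  32  32  34
  33  34  32  27  25  29  27  29  30  27]
0.22 [[265.0, 232.0], [265.0, 220.0], [263.0, 168.0]]
265 [134 136 135 134 137 137 140 140 138 139 140 139 139 140 140 140 141 140
 140 141 142 145 146 146 145 145 147 145 145 146 147 148 144 146 147 145
 146 147 147 146 145 124  60  60  59  60  60  58  59  58  73  75  74  73
  75  75 141 145 148 172 161 163 157 162 172 164 169 166 146 161 171 154
  49  52  52  57  59  47  74  72  71  67  43  39  37  38  35  34  35  32
  35  31  31  26  27  27  28  30  28  30]
```

Row profiles put the cabinet edge at about row 166 and the panel top at rows 224–236, within about 4 px of prediction, so the fingers will drop into the gap. Descending.

```bash
python3 drive.py '0 0 0 0 0 0.035 0;0 0 0 0 0 0.07 0;0 0 0 0 0 0.1 0;0 0 0 0 0 0.115 0;0 0 0 0 0 0.115 0;0 0 0 0 0 0.115 0'
python3 drive.py '0 0 0 -0.01 0 0 0;0 0 0 -0.016 0 0 0;0 0 0 -0.022 0 0 0;0 0 0 -0.028 0 0 0;0 0 0 -0.036 0 0 0;0 0 0 -0.044 0 0 0;0 0 0 -0.052 0 0 0;0 0 0 -0.06 0 0 0;0 0 0 -0.066 0 0 0;0 0 0 -0.066 0 0 0'
```

```text
time: 11.48
position: [0.5518, 0.1702, 0.0861]
tcp_rot: [1.0, 0.025, -0.001, 0.0]
ft_force: [0.6, 0.0, 0.2]
opening: 0.0003
grip_force: 0.0
time: 12.32
position: [0.4847, 0.1678, 0.0862]
tcp_rot: [1.0, 0.026, -0.001, 0.0]
ft_force: [-0.4, 0.2, -0.7]
opening: 0.0002
grip_force: 0.0
```

```bash
python3 drive.py '0 0 0 -0.004 0 0 0;0 0 0 -0.008 0 0 0;0 0 0 -0.01 0 0 0;0 0 0 -0.01 0 0 0'; python3 drive.py '0 0 0 -0.003 0 0 0;0 0 0 -0.005 0 0 0;0 0 0 -0.005 0 0 0'
```

```text
time: 12.65
position: [0.4763, 0.1674, 0.0864]
tcp_rot: [1.0, 0.026, 0.0, 0.0]
ft_force: [0.6, -1.0, 0.0]
opening: -0.0002
grip_force: 0.0
time: 12.9
position: [0.476, 0.1676, 0.087]
tcp_rot: [1.0, 0.026, 0.004, -0.0]
ft_force: [22.3, -1.4, -14.1]
opening: -0.0001
grip_force: 10.8
```

```bash
python3 drive.py '0 0 0 0.006 0 0 0;0 0 0 0.014 0 0 0;0 0 0 0.014 0 0 0;0 0 0 0.014 0 -0.03 0;0 0 0 0.014 0 -0.07 0;0 0 0 0.014 0 -0.11 0;0 0 0 0.014 0 -0.114 0;0 0 0 0.014 0 -0.114 0'
python3 - <<'E'
from h import *
from workcell import bot
w=grab(bot,"wrist","w10");o=bot.get_obs();print(o["position"],o["ft_force"])
g=cv2.cvtColor(w["img"],cv2.COLOR_RGB2GRAY)
for y in (.12,.22):
    X=[[.515-k-.052*(y-.172),y,.093] for k in(.055,.060,.065,.07)];u=proj(w,X);print(y,u.round(0).tolist());c=int(u[1,0]);print(g[40:330:3,c])
s=grab(bot,"scene","sc10");d=grab(bot,"side","sd10");r=load("side0")
D=cv2.absdiff(cv2.GaussianBlur(d["img"],(5,5),0),cv2.GaussianBlur(r["img"],(5,5),0)).sum(2)>60
k,l,st,c=cv2.connectedComponentsWithStats(D.astype(np.uint8));print(st[1:][st[1:,4]>15])
E
```

```text
time: 13.57
position: [0.4865, 0.1682, 0.2028]
tcp_rot: [1.0, 0.026, 0.002, -0.0]
ft_force: [0.5, 0.8, -0.3]
opening: -0.0002
grip_force: 0.0
[0.48553945 0.16796208 0.20095479] [-0.44552265 -0.45288193 -1.30421838]
0.12 [[366.0, 222.0], [366.0, 226.0], [365.0, 231.0], [365.0, 236.0]]
[156 156 158 157 158 156 157 158 157 160 158 158 159 158 157 153  68  67
 128 191 184 145  64  62  63  63  62  62  62  62  63  63  61 160 197 173
  61  58  60  51  61  59  62  60  59  59  60  60  62  62  61  63  77  78
  78  79  79  79  81  81 151 152 155 194 192 185 186 187 192 187 178 173
 176 182 188  63  88  91  90  88  87  82 189 138  52  49  50  48  46  47
  54  47  43  43  41  43  41]
0.22 [[263.0, 222.0], [263.0, 226.0], [263.0, 231.0], [263.0, 236.0]]
[153 153 154 156 155 154 156 157 155 156 156 158 157 155 155 120 111 165
 167 167 165 167 152  64  63  63  61  62  64  61  61  72 165 168 165 166
 167  60  61  60  60  61  61  60  61  61  60  60  63  62  62  62  80  80
  81  80  82  83  84 111 156 156 157 162 162 178 186 183 180 186 181 179
 171 181 184 187 188 187 194 193 193 143  58  57  58  58  60  70  69  69
  51  80  81  80  78  78  76]
[[   19     0   218   186 26903]
 [  214     0   100   140  4579]
 [  163   168     6     7    19]
 [  286   171     6     9    21]
 [  286   173    42    33  1069]
 [  105   178    64   117  3696]]
```

Run:
```python
from h import *
a,b=load("scene0"),load("sc10")
for n,(x,y,w,h) in {"cup":(205,262,40,50),"brush":(305,252,45,60),"jar":(318,95,38,70)}.items():
    A,B=[cv2.cvtColor(e["img"],cv2.COLOR_RGB2GRAY)[y:y+h,x:x+w].astype(np.float32) for e in(a,b)]
    print(n,cv2.phaseCorrelate(A,B),(abs(A-B)>25).sum())
print(plane(a,[[226,303]],0), proj(b,[[.455,.26,.093],[.455,.26,0.01]]))
```

```text
cup ((-0.03735706455296395, 0.03912451687337892), 0.9640852565765381) 0
brush ((0.4817936731655834, 0.021336327475083294), 1.0252663731575011) 0
jar ((-0.14675344295995174, -0.19029718613354873), 0.6771248254511092) 342
[[0.4704626  0.37830061 0.        ]] [[261.14082127 260.19117687]
 [265.00636443 277.94464024]]
```

```bash
python3 -c "
from workcell import bot
print(bot.job_done())"
```

```text
the job is handed in; nothing more can be done
None
```

The drawer is unlocked and pulled out to its stop, the screwdriver is back on the bench where it lay, and nothing else appears to have moved (the arm partly hid the jar in the last scene check); the job was handed in at about 14 s, and no verdict was returned.

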